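# Load the wheel stack under the polishing machine's cover

## Robot

A 6-joint arm with a two-finger parallel gripper is mounted at the origin on the work surface. World frame = base frame: x ahead of the robot, y to its left, z up, the work surface at z = 0. Lengths are in mm, angles in rad, forces in N, time in s.
With the tool pointing down it reaches from about 275 to 1000 mm from the base axis. Payload 8.4 kg.
Tool frame: the origin (TCP) lies midway between the tips of the shut fingers; the grasp point (between the pads) lies 19 mm behind it; z points along the fingers, y is the direction in which the jaws open and shut (so a half turn about z gives the same grasp; the last joint's range is limited). The gripper opens to 85 mm and grips with 20 to 120 N. Pads are 22 mm wide; open, the fingers measure 114 mm over their backs; the gripper's body (76 mm by 85 mm) begins 54 mm behind the grasp point. The pads swing forward as they close: fully open they stand 13 mm farther back than shut.
Start: joints at [1.253, 0.353, 1.633, -0, 1.155, -0.002], TCP at [194.109, 594.096, 231.281] pointing down, gripper open.
Joint ranges: [-2.63, 2.63], [-0.92, 2.1], [0.06, 2.66], [-1.3, 4.44], [0, 2.69], [-3.02, 3.02]. Speed limits (rad/s): [2.22, 2.22, 2.79, 3.14, 3.14, 3.14].

## Interface

Orientations are given as [roll, pitch, yaw] about the fixed x, y, z axes, in that order (R = Rz(yaw) Ry(pitch) Rx(roll)).
In Python, from rig import * gives the robot as it stands.
- The arm moves only by the tool play_rows, never from a script. Its argument "moves" is a list of rows, each a list of 3 entries, a list of its own where there are three numbers: the shift along the tool's x, y, z in m, then the turn, a rotation vector about the tool's x, y, z in rad, then the opening in per cent of the stroke, from 0 (shut) to 100 (fully open). In form: [[[x, y, z], [rx, ry, rz], fingers], ...]. A call has 1 to 20 rows; each row shifts and turns the commanded pose from where the row before left it, along the tool's axes as they then stand; what a row does not reach is not made up. A row lasts 1/10 s, in which the tool goes at most 50 mm and 8.59 degrees, less where a joint would pass 70% of its speed; a pose out of reach is approached as far as the arm can. A call is refused whole if a number of a shift passes 0.05 or a number of a turn 0.15, either way. A call with a gripper value outside its range is refused whole. The fingers move at their own pace and stop on an object; "squeeze" is the grip in N (left out, the last holds). Time passes only in rows, so rows that do not move let the fingers close. It gives the time, the measured TCP pose, the force and the opening at its end, in the units of the state.
- sense(): the state, without advancing time (a new reading comes with each control period).
- grab_frame(name): name is "side" or "top" or "wrist"; returns a dict with "pixels" (420x560x3 uint8, red, green, blue), "intrinsics" (3x3 intrinsics, pixels), "R" (3x3) and "t" (3): a world point X has camera coordinates R X + t. Camera axes: x right, y down, z forward; pixel columns grow to the right and rows downward; lengths in mm; the calibration is good to about 2 mm. A picture is of the moment at which its call begins. There is no depth.
- sign_off(): hands the job in, once; it reports no verdict.
The state is a dict: "clock": time; "qpos": joint angles; "qvel": joint speeds; "joint_efforts": joint torques, N m; "eef_pos": TCP position; "tcp_rot": TCP orientation; "contact_force": force on the tool from outside, world axes, zero at the start; "wrist_torque": the same for the moment, N m; "opening": opening from 0.0 (shut) to 1.0 (fully open).
Only numpy, scipy, OpenCV 4.12 (cv2) and the standard library are available. Lean on these libraries where they do the work, as an engineer would, in place of code of your own. Each camera call takes 0.05 s, during which the arm holds its last target. There are 200 camera calls.

## Task

Pry up the polishing machine's yellow cover with the flat blade tool and swing it right open, then thread every polishing wheel on the bench over the post with hubs up, the largest at the bottom and each next one smaller, all fully home on one another. Then close the cover gently, leave the blade tool lying on its wooden rest with its handle across both bars, and leave the other things on the bench alone.

Things in the scene. Friction and masses are not known exactly. Their poses are not given: they have to be found in the camera images.
- wheel_head: Fixed head of a glass-polishing machine: grey base 200 x 204 x 12 mm, vertical steel post at its centre, open on both x sides, a green wall 160 mm long and 8 mm thick on each y side (outer faces y = +-98 mm, tops 134 mm above the bench), control box 50 mm high at x 101 to 147 mm. Origin: underside, below the post; z up. The +y wall has a notch in its top edge (see notch).
- seat (a point): Centre of the seat at the foot of the post, 18 mm above the bench, on the post's axis: the first wheel's underside rests here. The seat is a disc 54 mm across. Axes as wheel_head.
- post_tip (a point): Tip of the post, 126 mm above the bench (108 mm above the seat). The post is 20 mm in diameter up to 96 mm above the seat and tapers above that to 9 mm at the tip.
- notch (a point): Middle of the slot (open notch in the wall top) under the cover, in the +y wall (94 mm from the post in wheel_head's +y), half-way up the 15 mm slot: 126.5 mm above the bench. Slot 80 mm wide along wheel_head's x. Axes as wheel_head.
- cover_hinge (a point): Middle of the cover's hinge line, along wheel_head's x at the top outer edge of the -y wall, 134 mm above the bench. Axes as wheel_head.
- cover_lip (a point): Middle of the cover's free edge (mid-thickness). The cover is a flat yellow plate 170 mm (along x) by 212 mm (hinge to lip), 6 mm thick, its underside level with the hinge when shut, 150 g; shut, it reaches 16 mm past the outside of the +y wall. This point moves with the cover.
- cover (a joint): Cover angle in rad: 0 shut (level over the post), grows as the lip on the +y side swings up and over towards -y, stop at 1.7 (just past upright). A stiff hinge: 0.22 N m of friction, it stays wherever it is left.
- blade: Flat-bladed prying tool: square wooden handle 120 x 24 x 24 mm along its x, steel blade 30 mm wide and 4 mm thick at half the handle's height, reaching to x = 150 mm. 140 g. Origin: centre of the handle's underside; x points along the blade.
- blade_tip (a point): Middle of the blade's end, 150 mm along the tool's x from its origin, 12 mm above the handle's underside.
- blade_rest: The tool's fixed wooden rest: foot 140 x 90 x 8 mm with two cross bars (14 mm along x, 90 mm along y, tops 34 mm above the bench) centred at x = +-45 mm, a 76 mm gap between them for fingers. Origin: centre of the underside. The handle lies across both bars along the rest's x, blade towards +x.
- rest_top (a point): Centre of the rest, level with the bars' tops (34 mm above the bench), where the handle's underside centre belongs.
- wheel_96: Polishing wheel: blue disc 96 mm in diameter, 9 mm thick, with a brass hub 40 mm in diameter standing 15 mm above it (24 mm in all), and a 24 mm bore right through. Origin: centre of the underside, z up through the hub. May be absent.
- wheel_86: Polishing wheel: green disc 86 mm in diameter, 9 mm thick, with a brass hub 40 mm in diameter standing 15 mm above it (24 mm in all), and a 24 mm bore right through. Origin: centre of the underside, z up through the hub. May be absent.
- wheel_76: Polishing wheel: red disc 76 mm in diameter, 9 mm thick, with a brass hub 40 mm in diameter standing 15 mm above it (24 mm in all), and a 24 mm bore right through. Origin: centre of the underside, z up through the hub. May be absent.
- wheel_66: Polishing wheel: brown cork disc 66 mm in diameter, 9 mm thick, with a brass hub 40 mm in diameter standing 15 mm above it (24 mm in all), and a 24 mm bore right through. Origin: centre of the underside, z up through the hub. May be absent.
- wheel_56: Polishing wheel: white disc 56 mm in diameter, 9 mm thick, with a brass hub 40 mm in diameter standing 15 mm above it (24 mm in all), and a 24 mm bore right through. Origin: centre of the underside, z up through the hub. May be absent.
- paperweight: Bystander, to be left alone: amber glass paperweight, 60 mm wide, 45 mm high. Origin at the underside.
- tongs: Bystander, to be left alone: dark steel tongs lying flat, about 190 mm long, 12 mm high. Origin at the underside.
- paddle: Bystander, to be left alone: wooden paddle lying flat, about 250 mm long, 70 mm wide, 14 mm thick; origin between handle and board. Origin at the underside.
- tin_cup: Bystander, to be left alone: aluminium cup, 70 mm wide, 60 mm high. Origin at the underside.
- frit_jar: Bystander, to be left alone: green glass jar, 60 mm wide, 85 mm high. Origin at the underside.
- graphite_pad: Bystander, to be left alone: dark slab 90 x 60 x 20 mm. Origin at the underside.
- tumbler: Bystander, to be left alone: blue glass piece, 64 mm wide, 75 mm high. Origin at the underside.
Not all that is in view belongs to the job. Several things have the shape of the wheel_56; the one meant has the colours described above.

How it is judged (in metres and radians):
On the way, in this order (a step that is already met when the one before it is completed fails the run):
1. the blade tool pries the shut cover up: cover above 0.12 rad while the blade bears on it (value of joint cover above 0.12 rad and contact force between blade and cover above 0.2 N), for 0.05 s.
2. the cover is swung open past 1.4 rad (value of joint cover above 1.4 rad), for 0.2 s.
3. all the wheels are home on the post in order of size, let go, the cover still open (horizontal distance between each of wheel_96, wheel_86, wheel_76, wheel_66, wheel_56 and seat below 0.005 m and angle between each of wheel_96, wheel_86, wheel_76, wheel_66, wheel_56's own z axis and vertical below 0.08 rad and z of wheel_96 in the frame of seat between -0.004 and 0.077 m and contact force between each of wheel_96, wheel_86, wheel_76, wheel_66, wheel_56 and the fingers below 0.2 N and z of wheel_96 in the frame of seat below 0.004 m and z of wheel_86 in the frame of seat between -0.004 and 0.077 m and z of each of wheel_86, wheel_76, wheel_66, wheel_56 in the frame of wheel_96 above 0.018 m and (z of wheel_86 in the frame of seat below 0.004 m or z of wheel_86 in the frame of wheel_96 below 0.028 m) and z of wheel_76 in the frame of seat between -0.004 and 0.077 m and z of each of wheel_76, wheel_66, wheel_56 in the frame of wheel_86 above 0.018 m and (z of wheel_76 in the frame of seat below 0.004 m or z of wheel_76 in the frame of wheel_96 below 0.028 m or z of wheel_76 in the frame of wheel_86 below 0.028 m) and z of wheel_66 in the frame of seat between -0.004 and 0.077 m and z of each of wheel_66, wheel_56 in the frame of wheel_76 above 0.018 m and (z of wheel_66 in the frame of seat below 0.004 m or z of wheel_66 in the frame of wheel_96 below 0.028 m or z of wheel_66 in the frame of wheel_86 below 0.028 m or z of wheel_66 in the frame of wheel_76 below 0.028 m) and z of wheel_56 in the frame of seat between -0.004 and 0.077 m and z of wheel_56 in the frame of wheel_66 above 0.018 m and (z of wheel_56 in the frame of seat below 0.004 m or z of wheel_56 in the frame of wheel_96 below 0.028 m or z of wheel_56 in the frame of wheel_86 below 0.028 m or z of wheel_56 in the frame of wheel_76 below 0.028 m or z of wheel_56 in the frame of wheel_66 below 0.028 m) and value of joint cover above 0.8 rad), for 0.2 s.
At the end, for the whole second after the job is handed in: Every wheel present is on the post (5 mm, 0.08 rad), hub up, larger below smaller, each within 4 mm of resting on what is below, at rest; cover under 0.04 rad; blade tool level on its rest, handle centre within 30 mm of the rest's centre, along it within 0.4 rad either way round (horizontal distance between each of wheel_96, wheel_86, wheel_76, wheel_66, wheel_56 and seat below 0.005 m and angle between each of wheel_96, wheel_86, wheel_76, wheel_66, wheel_56's own z axis and vertical below 0.08 rad and z of wheel_96 in the frame of seat between -0.004 and 0.077 m and contact force between each of wheel_96, wheel_86, wheel_76, wheel_66, wheel_56 and the fingers below 0.2 N and z of wheel_96 in the frame of seat below 0.004 m and z of wheel_86 in the frame of seat between -0.004 and 0.077 m and z of each of wheel_86, wheel_76, wheel_66, wheel_56 in the frame of wheel_96 above 0.018 m and (z of wheel_86 in the frame of seat below 0.004 m or z of wheel_86 in the frame of wheel_96 below 0.028 m) and z of wheel_76 in the frame of seat between -0.004 and 0.077 m and z of each of wheel_76, wheel_66, wheel_56 in the frame of wheel_86 above 0.018 m and (z of wheel_76 in the frame of seat below 0.004 m or z of wheel_76 in the frame of wheel_96 below 0.028 m or z of wheel_76 in the frame of wheel_86 below 0.028 m) and z of wheel_66 in the frame of seat between -0.004 and 0.077 m and z of each of wheel_66, wheel_56 in the frame of wheel_76 above 0.018 m and (z of wheel_66 in the frame of seat below 0.004 m or z of wheel_66 in the frame of wheel_96 below 0.028 m or z of wheel_66 in the frame of wheel_86 below 0.028 m or z of wheel_66 in the frame of wheel_76 below 0.028 m) and z of wheel_56 in the frame of seat between -0.004 and 0.077 m and z of wheel_56 in the frame of wheel_66 above 0.018 m and (z of wheel_56 in the frame of seat below 0.004 m or z of wheel_56 in the frame of wheel_96 below 0.028 m or z of wheel_56 in the frame of wheel_86 below 0.028 m or z of wheel_56 in the frame of wheel_76 below 0.028 m or z of wheel_56 in the frame of wheel_66 below 0.028 m) and linear speed of each of wheel_96, wheel_86, wheel_76, wheel_66, wheel_56, blade below 0.03 m/s and value of joint cover below 0.04 rad and horizontal distance between blade and rest_top below 0.03 m and z of blade in the frame of rest_top between -0.004 and 0.03 m and angle between blade_tip's own x axis and vertical between 1.45 and 1.69 rad and angle between the x axis of blade and the x axis of blade_rest, either way round below 0.4 rad); the robot touches nothing.
It fails at once if the cover is slammed: it swings shut faster than 3 rad/s (velocity of joint cover below -3 rad/s).
It fails at once if another thing on the bench is moved more than 30 mm (distance of any of paperweight, tongs, paddle, tin_cup, frit_jar, graphite_pad, tumbler from where it was at the start of the episode above 0.03 m).
Of wheel_96, wheel_86, wheel_76, wheel_66, wheel_56 only 3 to 4 are there at a start; the rules pass over those that are not, and their reading is None.
At some moment in a run one of wheel_96, wheel_86, wheel_76, wheel_66, wheel_56 may be knocked a few centimetres aside while the robot is not near it.
Once in a run the grip may slacken for a moment while it holds something.
It also fails if it takes over 200 s, if anything falls off the work surface, if the arm or the gripper's body presses on something with over 40 N, if the wrist force passes 120 N, or if a joint passes its speed limit or range.

## Working session

There is one attempt and no reset: what is moved stays moved. The work goes in short steps, Python scripts to look and compute and a tool call to move; the robot and the scene stay as the last step left them, time stands still between calls to the robot, and variables do not carry over. Pictures are saved under pics/ and viewed, about 12 in all and at most 16, crops included, and the job is handed in when it is done.

Besides the shell and the picture viewer there is one more tool, called after ">>>" as name(argument=value, ...) on one line, values as JSON. play_rows: Moves the arm, as the interface text tells. Its arguments: {"type":"object","properties":{"moves":{"type":"array"},"squeeze":{"type":"number"}},"required":["moves"]}

```bash
ls; mkdir -p pics
cat > h.py <<'E'
import sys; sys.path.insert(0,'.')
from rig import *
import numpy as np, cv2
from scipy.spatial.transform import Rotation as Ro
def snap(name,fn,crop=None,scale=1):
    f=grab_frame(name); im=f["pixels"][:,:,::-1].copy()
    np.savez('%s.npz'%name,K=f["intrinsics"],R=f["R"],t=f["t"],im=im)
    if crop: u0,v0,u1,v1=crop; im=im[v0:v1,u0:u1]
    if scale!=1: im=cv2.resize(im,None,fx=scale,fy=scale,interpolation=cv2.INTER_CUBIC)
    cv2.imwrite('pics/'+fn,im); return f
def load(name): return np.load('%s.npz'%name)
def ray(f,u,v,z):
    R=np.array(f["R"]);t=np.array(f["t"]).ravel()
    c=-R.T@t; d=R.T@np.linalg.inv(f["K"])@np.array([u,v,1.])
    return c+d*(z-c[2])/d[2]
def proj(f,X):
    p=np.array(f["K"])@(np.array(f["R"])@np.array(X,float)+np.array(f["t"]).ravel()); return p[:2]/p[2]
E
python3 - <<'E'
from h import *
print(sense())
for n in ("side","top"):
    f=snap(n,n+"0.png",scale=1.4); print(n,f["R"],f["t"],f["intrinsics"], -np.array(f["R"]).T@np.array(f["t"]).ravel())
E
```

```text
pics
{'clock': 0.0, 'qpos': array([ 1.25259873e+00,  3.53637666e-01,  1.63413296e+00,  4.62206439e-05,
        1.15521106e+00, -2.42139311e-03]), 'qvel': array([-1.95826343e-04, -3.02216918e-03, -1.22462349e-04, -6.02727395e-05,
       -3.19631063e-04,  6.10897164e-04]), 'joint_efforts': array([ 5.13251189e-05, -6.05247402e+01, -3.42052460e+01,  7.85824227e-05,
        9.58730292e-03,  4.33060836e-05]), 'eef_pos': array([193.94569959, 593.64305244, 230.56873834]), 'tcp_rot': array([-3.14020373e+00, -4.56236522e-05,  2.82579773e+00]), 'contact_force': array([-0.61966894, -1.23574191, -0.42817364]), 'wrist_torque': array([-0.01419323,  0.00813343, -0.04706742]), 'opening': 1.0009474743832782}
side [[-0.8948951  -0.44624367  0.00541714]
 [-0.34643062  0.68697595 -0.63878782]
 [ 0.28133357 -0.57352475 -0.76936388]] [ 516.32793105  284.5036015  1035.84882302] [[455.04729557   0.         277.89180053]
 [  0.         455.04729557 211.71862854]
 [  0.           0.           1.        ]] [269.20104453 629.04587469 975.88508594]
top [[-0.0797599  -0.9968121  -0.00199632]
 [-0.97681394  0.0785586  -0.19915591]
 [ 0.19867785 -0.01393463 -0.97996578]] [  31.62605501  591.12841889 1417.51636784] [[477.66605555   0.         297.41608466]
 [  0.         477.66605555 207.55490428]
 [  0.           0.           1.        ]] [ 298.31586493    4.83957229 1506.90739309]
```

View pics/top0.png

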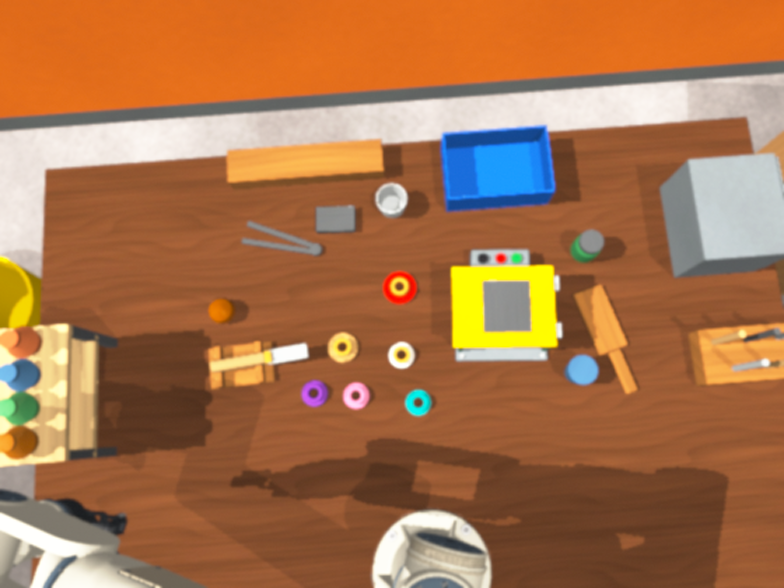

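View pics/side0.png

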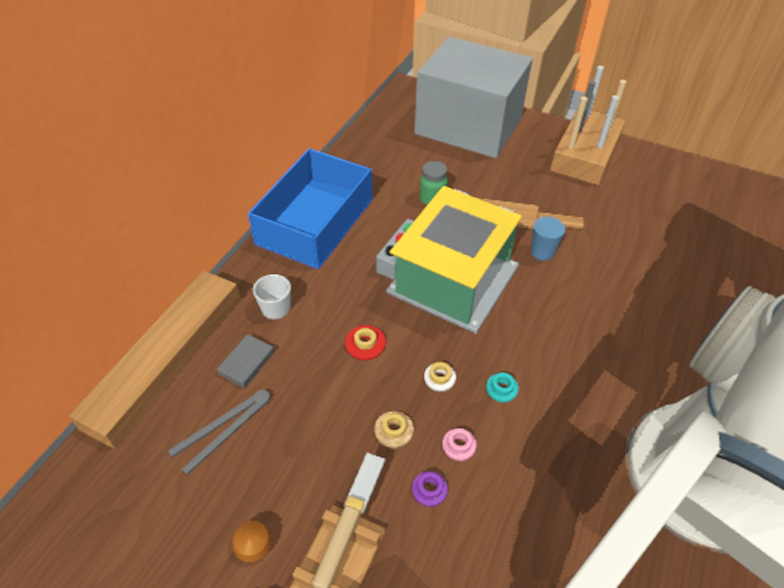

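The top view shows the yellow cover at about (503,307), with its lip on the left, which is world +y. The tool lies on its rest from (210,367) to (308,352).

Ring-shaped things on the bench (pixels in the 1.4x top picture):
- red (400,287): wheel_76
- cork (343,347): wheel_66
- white (401,355): the white one of the wheel_56 shape
- purple (315,393), pink (356,396), teal (418,403): decoys of the same shape in the wrong colours

No blue 96 or green 86 wheel is visible. I'll confirm in an enlarged crop.

Run:
```python
from h import *
f=snap("top","top1.png",crop=(140,170,420,300),scale=2.8)
im=load("top")["im"]
for n,(u,v),z in (("red",(400,287),24),("cork",(343,347),24),("white",(401,355),24),("rest handle L",(210,367),58),("handle R",(271,357),58),("tip",(308,352),48),
  ("cTL",(452,268),140),("cTR",(554,265),140),("cBR",(557,347),140),("cBL",(453,348),140),("cup",(391,199),60),("amber",(221,310),30)):
    print(n,ray(f,u/1.4,v/1.4,z).round(0))
hsv=cv2.cvtColor(im,cv2.COLOR_BGR2HSV)
m=cv2.inRange(hsv,(22,180,120),(35,255,255)); m[:, :300]=0
n,l,s,c=cv2.connectedComponentsWithStats(m); i=1+np.argmax(s[1:,4]); cs,_=cv2.findContours((l==i).astype(np.uint8),0,2)
r=cv2.minAreaRect(cs[0]); b=cv2.boxPoints(r); print(r)
for p in b: print("cover",p,ray(f,*p,140).round(1))
```

```text
Traceback (most recent call last):
  File "h.py", line 14, in ray
    c=-R.T@t; d=R.T@np.linalg.inv(f["K"])@np.array([u,v,1.])
                                  ~^^^^^
KeyError: 'K'
```

View pics/top1.png

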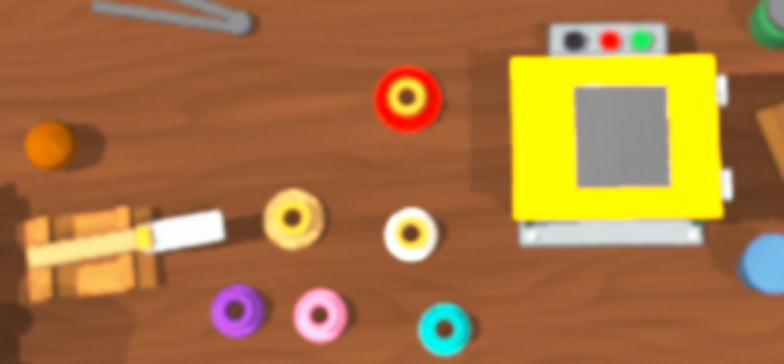

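The crop confirms it: red (406,97), cork (292,218) and white (411,233) have brass hubs, while purple, pink and teal have hubs in their own colour. So the wheels are 76, 66 and 56.

```bash
sed -i 's/return f$/return load(name)/' h.py
python3 - <<'E'
from h import *
f=load("top"); im=f["im"]
for n,(x,y),z in (("red",(406,97),24),("cork",(292,218),24),("white",(411,233),24),("handle L",(28,256),58),("handle R",(148,238),58),("tip",(224,226),48),("restNW",(25,218),34),("restSW",(33,300),34),("restNE",(150,207),34),("restSE",(157,286),34)):
    print(n,ray(f,140+x/2.8,170+y/2.8,z).round(1))
hsv=cv2.cvtColor(im,cv2.COLOR_BGR2HSV)
m=cv2.inRange(hsv,(22,180,120),(35,255,255)); m[:, :300]=0
n,l,s,c=cv2.connectedComponentsWithStats(m); i=1+np.argmax(s[1:,4]); cs,_=cv2.findContours((l==i).astype(np.uint8),0,2)
r=cv2.minAreaRect(cs[0]); b=cv2.boxPoints(r); print(r)
P=np.array([ray(f,*p,140) for p in b]); print(P.round(1),P.mean(0)); print(np.linalg.norm(np.diff(P,axis=0),axis=1))
s=load("side")
for x in ([292,218],[411,233],[406,97]): print(proj(s,ray(f,140+x[0]/2.8,170+x[1]/2.8,24))*1.4)
E
```

```text
red [611.5  22.3  24. ]
cork [484.5 159.   24. ]
white [457.3  28.2  24. ]
handle L [461.9 442.4  58. ]
handle R [471.  312.3  58. ]
tip [478.7 231.1  48. ]
restNW [506.9 452.2  34. ]
restSW [416.2 445.1  34. ]
restNE [508. 314.  34.]
restSE [420.5 309.5  34. ]
((359.86553955078125, 218.96669006347656), (59.24055099487305, 75.36298370361328), 88.97696685791016)
[[ 622.2  -89.9  140. ]
 [ 608.4 -311.2  140. ]
 [ 434.5 -293.1  140. ]
 [ 447.9  -77.2  140. ]] [ 528.26412691 -192.85746375  140.        ]
[221.77582139 174.89966568 216.2821954 ]
[396.20290956 422.6271306 ]
[442.4167984  369.79454058]
[367.00447324 335.72266397]
```

>>> play_rows(moves=[[[-0.0325,-0.0117,0.008],[0,0,0],100],[[-0.0325,-0.0117,0.008],[0,0,0],100],[[-0.0325,-0.0117,0.008],[0,0,0],100],[[-0.0325,-0.0117,0.008],[0,0,0],100],[[-0.0325,-0.0117,0.008],[0,0,0],100],[[-0.0325,-0.0117,0.008],[0,0,0],100],[[-0.0325,-0.0117,0.008],[0,0,0],100],[[-0.0325,-0.0117,0.008],[0,0,0],100],[[-0.0325,-0.0117,0.008],[0,0,0],100],[[-0.0325,-0.0117,0.008],[0,0,0],100],[[0,0,0],[0,0,0.1175],100],[[0,0,0],[0,0,0.1175],100],[[0,0,0],[0,0,0.1175],100],[[0,0,0],[0,0,0.1175],100],[[0,0,0],[0,0,0.1175],100],[[0,0,0],[0,0,0.1175],100],[[0,0,0],[0,0,0.1175],100],[[0,0,0],[0,0,0.1175],100],[[0,0,0],[0,0,0.1175],100],[[0,0,0],[0,0,0.1175],100]])

```text
clock: 2.15
eef_pos: [466.6, 381.8, 151.0]
tcp_rot: [-3.141, 0.0, 1.646]
contact_force: [-0.1, -1.1, -0.3]
opening: 0.995
```

```bash
cat >> h.py <<'E'
def to(x,y,z,yaw=None):
    s=sense(); p=s["eef_pos"]; R=Ro.from_euler('xyz',s["tcp_rot"])
    d=R.inv().apply(np.array([x,y,z])-p)
    print("pos",p.round(1),"rot",s["tcp_rot"].round(3),"F",s["contact_force"].round(1),"open",round(s["opening"],3),"t",round(s["clock"],1))
    print("tool shift mm",d.round(1), "" if yaw is None else "turn z %.3f"%(-((yaw-s["tcp_rot"][2]+np.pi)%(2*np.pi)-np.pi)))
E
python3 - <<'E'
from h import *
f=snap("wrist","w0.png")
to(467,382,30,1.651)
print(proj(f,[467,382,58]),proj(f,[461.9,442.4,58]),proj(f,[478.7,231,48]))
E
```

```text
pos [466.6 381.8 151. ] rot [-3.141  0.     1.639] F [0.  0.7 1.1] open 0.996 t 2.2
tool shift mm [  0.2   0.5 121. ] turn z -0.012
[281.38463337 211.44261488] [280.63911104 125.90637404] [281.60119049 372.15741973]
```

View pics/w0.png

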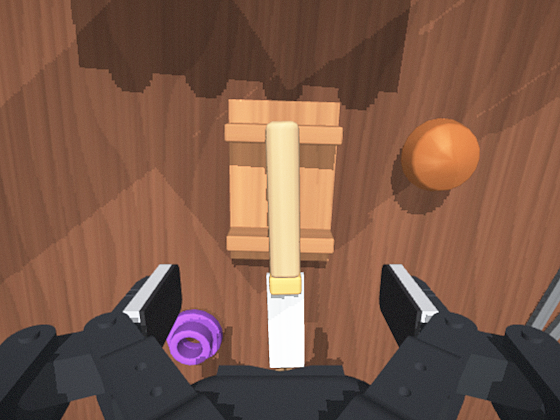

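The wrist view shows the handle from (282,122) to (286,280), the blade tip at (286,367), and the rest bars at v≈133 and 242. The handle lies along the image's vertical axis, so the gripper is aligned with it.

Run:
```python
from h import *
f=load("wrist")
for n,u,v,z in (("hL",282,122,58),("hR",285.5,278,58),("tip",286,367,48),("b1l",225,124,34),("b1r",342,126,34),("b2l",227,229,34),("b2r",333,231,34)): print(n,ray(f,u,v,z).round(1))
```

```text
hL [462.6 445.   58. ]
hR [474.3 328.6  58. ]
tip [482.1 236.8  48. ]
b1l [420.5 439.6  34. ]
b1r [507.7 444.7  34. ]
b2l [424.5 356.5  34. ]
b2r [510.9 361.2  34. ]
```

>>> play_rows(moves=[[[0.002,0.0015,0.02],[0,0,-0.024],100],[[0,0,0.025],[0,0,0],100],[[0,0,0.025],[0,0,0],100],[[0,0,0.025],[0,0,0],100],[[0,0,0.015],[0,0,0],100],[[0,0,0.01],[0,0,0],100],[[0,0,0],[0,0,0],20],[[0,0,0],[0,0,0],15],[[0,0,0],[0,0,0],10],[[0,0,0],[0,0,0],5],[[0,0,0],[0,0,0],5],[[0,0,0],[0,0,0],5],[[0,0,0],[0,0,0],5]], squeeze=90)

```text
clock: 3.5
eef_pos: [468.7, 384.6, 32.5]
tcp_rot: [3.14, -0.001, 1.675]
contact_force: [-0.9, -0.4, 5.8]
opening: 0.261
```

Run:
```python
from h import *
to(468,384,180,1.664)
```

```text
pos [468.7 384.6  32.5] rot [ 3.140e+00 -1.000e-03  1.675e+00] F [-0.9 -0.4  5.8] open 0.261 t 3.5
tool shift mm [  -0.4   -0.5 -147.5] turn z 0.011
```

>>> play_rows(moves=[[[0,0,-0.02],[0,0,0],5],[[0,0,-0.03],[0,0,0],5],[[0,0,-0.04],[0,0,0],5],[[0,0,-0.04],[0,0,0],5],[[0,0,-0.02],[0,0,0],5],[[-0.0302,0.0047,0],[0,0,0],5],[[-0.0302,0.0047,0],[0,0,0],5],[[-0.0302,0.0047,0],[0,0,0],5],[[-0.0302,0.0047,0],[0,0,0],5],[[-0.0302,0.0047,0],[0,0,0],5],[[-0.0302,0.0047,0],[0,0,0],5],[[-0.0302,0.0047,0],[0,0,0],5],[[-0.0302,0.0047,0],[0,0,0],5],[[-0.0302,0.0047,0],[0,0,0],5],[[-0.0302,0.0047,0],[0,0,0],5],[[0,0,0],[0,0,0.085],5],[[0,0,0],[0,0,0.085],5],[[0,0,0],[0,0,0],5]])

```text
clock: 5.3
eef_pos: [546.0, 88.2, 181.5]
tcp_rot: [3.141, -0.0, 1.503]
contact_force: [-0.1, -0.7, -1.0]
opening: 0.26
```

Run:
```python
from h import *
to(546.5,88.4,112.5,1.506)
f=snap("side","s1.png",crop=(180,110,460,320),scale=2.8)
s=sense(); p=s["eef_pos"]; h=Ro.from_euler('xyz',s["tcp_rot"])
tip=p+h.apply([-150,0,-13.5]); print("tip",tip, (proj(f,tip)-[180,110])*2.8)
```

```text
pos [546.   88.2 181.5] rot [ 3.141 -0.     1.503] F [-0.1 -0.7 -1. ] open 0.26 t 5.3
tool shift mm [ 0.2  0.4 69. ] turn z -0.003
tip [536.38900988 -61.24816805 194.98359614] [351.0108034  204.04313783]
```

View pics/s1.png

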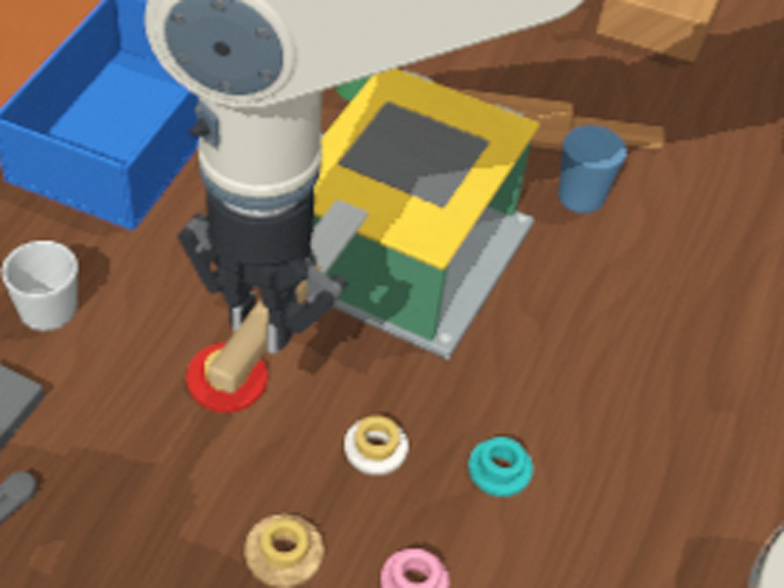

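The blade tip appears at (350,210), as predicted, and the tool is level. Next I lower it to slot height and insert the blade.

>>> play_rows(moves=[[[0,0,0.025],[0,0,0],5],[[0,0,0.025],[0,0,0],5],[[0,0,0.018],[0,0,0],5],[[0,0,0],[0,0,0],5],[[-0.015,0,0],[0,0,0],5],[[-0.015,0,0],[0,0,0],5],[[-0.015,0,0],[0,0,0],5],[[-0.015,0,0],[0,0,0],5],[[-0.015,0,0],[0,0,0],5],[[0,0,0],[0,0,0],5]])

```text
clock: 6.35
eef_pos: [541.1, 11.5, 113.6]
tcp_rot: [3.141, 0.0, 1.503]
contact_force: [0.3, -0.2, -1.0]
opening: 0.264
```

Run:
```python
from h import *
to(541.6,14,112.5,1.506)
# arc: tip radius 163 from hinge, blade-top start 128
import math
r=math.hypot(163,0)
prev=None
for th in [0,.1,.2,.3,.4,.5,.6,.7,.8,.9,1.0,1.1,1.2,1.3,1.4,1.5,1.58]:
    p=(r*math.cos(th),r*math.sin(th))
    if prev: print(round(th,2),round(p[0]-prev[0],1),round(p[1]-prev[1],1))
    prev=p
```

```text
pos [541.1  11.5 113.6] rot [3.141 0.    1.503] F [ 0.3 -0.2 -1. ] open 0.264 t 6.3
tool shift mm [2.6 0.4 1.1] turn z -0.003
0.1 -0.8 16.3
0.2 -2.4 16.1
0.3 -4.0 15.8
0.4 -5.6 15.3
0.5 -7.1 14.7
0.6 -8.5 13.9
0.7 -9.9 13.0
0.8 -11.1 11.9
0.9 -12.2 10.8
1.0 -13.3 9.5
1.1 -14.1 8.1
1.2 -14.9 6.7
1.3 -15.5 5.1
1.4 -15.9 3.6
1.5 -16.2 2.0
1.58 -13.0 0.4
```

>>> play_rows(moves=[[[0,0,-0.005],[0,0,0],5],[[-0.0005,0,-0.008],[0,0,0],5],[[-0.0005,0,-0.008],[0,0,0],5],[[-0.001,0,-0.008],[0,0,0],5],[[-0.001,0,-0.008],[0,0,0],5],[[-0.002,0,-0.008],[0,0,0],5],[[-0.002,0,-0.008],[0,0,0],5],[[0,0,0],[0,0,0],5]])

```text
clock: 7.15
eef_pos: [541.5, 6.6, 167.7]
tcp_rot: [3.14, -0.0, 1.505]
contact_force: [-0.3, 0.8, -0.7]
opening: 0.263
```

Run:
```python
from h import *
to(541.1,4,170,1.506)
snap("side","s2.png",crop=(180,60,460,270),scale=2.8)
```

```text
pos [541.5   6.6 167.7] rot [ 3.14  -0.     1.505] F [-0.3  0.8 -0.7] open 0.263 t 7.2
tool shift mm [-2.6 -0.2 -2.3] turn z -0.001
```

View pics/s2.png

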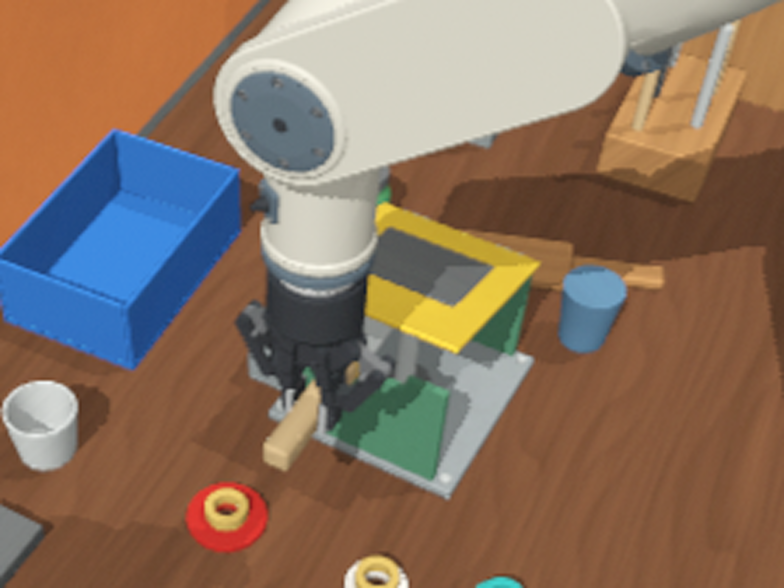

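The cover is up about 0.3 rad and resting on the blade. I'll follow the arc to open it fully.

>>> play_rows(moves=[[[-0.0056,0,-0.0153],[0,0,0],5],[[-0.0071,0,-0.0147],[0,0,0],5],[[-0.0085,0,-0.0139],[0,0,0],5],[[-0.0099,0,-0.013],[0,0,0],5],[[-0.0111,0,-0.0119],[0,0,0],5],[[-0.0122,0,-0.0108],[0,0,0],5],[[-0.0133,0,-0.0095],[0,0,0],5],[[-0.0141,0,-0.0081],[0,0,0],5],[[-0.0149,0,-0.0067],[0,0,0],5],[[-0.0155,0,-0.0051],[0,0,0],5],[[-0.0159,0,-0.0036],[0,0,0],5],[[-0.0162,0,-0.002],[0,0,0],5],[[-0.016,0,0],[0,0,0],5],[[-0.008,0,0],[0,0,0],5],[[0,0,0],[0,0,0],5],[[0,0,0],[0,0,0],5]])

```text
clock: 8.8
eef_pos: [529.6, -161.4, 280.7]
tcp_rot: [-3.141, 0.0, 1.504]
contact_force: [0.2, 0.4, -1.6]
opening: 0.264
```

Run:
```python
from h import *
to(468.7,384.6,33,1.675)
snap("side","s3.png",scale=1.2)
```

```text
pos [ 529.6 -161.4  280.7] rot [-3.141  0.     1.504] F [ 0.2  0.4 -1.6] open 0.264 t 8.8
tool shift mm [540.7 -97.  247.7] turn z -0.171
```

View pics/s3.png

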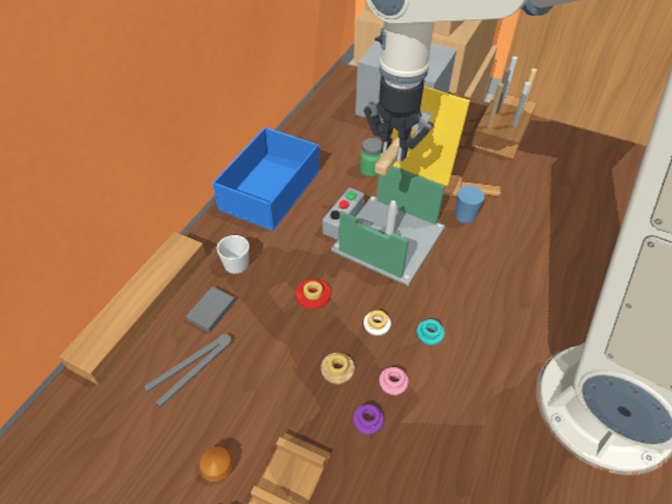

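The cover stands upright: the tip is past the hinge line, so the angle is about 1.6. The post is visible at (392,215). Next the tool goes back to its rest.

>>> play_rows(moves=[[[0.045,-0.0081,0.0],[0,0,0],5],[[0.045,-0.0081,0.0],[0,0,0],5],[[0.045,-0.0081,0.01],[0,0,0],5],[[0.045,-0.0081,0.01],[0,0,0],5],[[0.045,-0.0081,0.015],[0,0,0],5],[[0.045,-0.0081,0.015],[0,0,0],5],[[0.045,-0.0081,0.015],[0,0,0],5],[[0.045,-0.0081,0.015],[0,0,0],5],[[0.045,-0.0081,0.02],[0,0,0],5],[[0.045,-0.0081,0.02],[0,0,0],5],[[0.045,-0.0081,0.02],[0,0,0],5],[[0.045,-0.0081,0.01],[0,0,0],5],[[0,0,0],[0,0,-0.0855],5],[[0,0,0],[0,0,-0.0855],5],[[0,0,0],[0,0,0],5]])

```text
clock: 10.35
eef_pos: [467.5, 385.0, 130.6]
tcp_rot: [-3.141, 0.0, 1.679]
contact_force: [-0.6, -0.4, -1.8]
opening: 0.263
```

Run:
```python
from h import *
to(468.7,384.6,33,1.66)
```

```text
pos [467.5 385.  130.6] rot [-3.141  0.     1.679] F [-0.6 -0.4 -1.8] open 0.263 t 10.3
tool shift mm [-0.5  1.1 97.6] turn z 0.019
```

>>> play_rows(moves=[[[0,0.001,0.03],[0,0,0.02],5],[[0,0,0.03],[0,0,0],5],[[0,0,0.02],[0,0,0],5],[[0,0,0.01],[0,0,0],5],[[0,0,0.005],[0,0,0],5],[[0,0,0.002],[0,0,0],5],[[0,0,0],[0,0,0],5],[[0,0,0],[0,0,0],60],[[0,0,0],[0,0,0],80],[[0,0,0],[0,0,0],80],[[0,0,0],[0,0,0],80],[[0,0,-0.03],[0,0,0],80],[[0,0,-0.04],[0,0,0],80],[[0,0,-0.05],[0,0,0],80],[[0,0,-0.03],[0,0,0],80],[[0,0,0],[0,0,0],80]])

```text
clock: 11.95
eef_pos: [471.5, 386.0, 189.2]
tcp_rot: [3.135, -0.005, 1.656]
contact_force: [1.0, -0.5, 0.7]
opening: 0.805
```

```bash
cat >> h.py <<'E'
def wheels():
    f=snap("top","_t.png"); hsv=cv2.cvtColor(f["im"],cv2.COLOR_BGR2HSV)
    return f,hsv
E
python3 - <<'E'
from h import *
f=snap("top","top2.png",crop=(140,170,420,300),scale=2.8)
s=sense()
to(611.5,22.3,120)
E
```

```text
pos [470.4 385.1 186.4] rot [ 3.138e+00 -3.000e-03  1.656e+00] F [0.5 0.5 0.5] open 0.798 t 12.0
tool shift mm [-373.6  109.6   65.9]
```

View pics/top2.png

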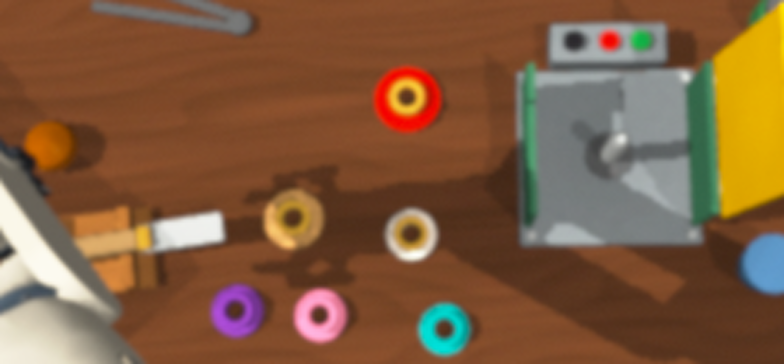

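The tool is back on its rest, the cover is open past upright, and no wheel has moved. I'll go over the red wheel.

>>> play_rows(moves=[[[-0.0467,0.0137,0.007],[0,0,0],100],[[-0.0467,0.0137,0.007],[0,0,0],100],[[-0.0467,0.0137,0.007],[0,0,0],100],[[-0.0467,0.0137,0.007],[0,0,0],100],[[-0.0467,0.0137,0.007],[0,0,0],100],[[-0.0467,0.0137,0.007],[0,0,0],100],[[-0.0467,0.0137,0.007],[0,0,0],100],[[-0.0467,0.0137,0.007],[0,0,0],100],[[0,0,0],[0,0,0.148],100],[[0,0,0],[0,0,0],100],[[0,0,0],[0,0,0],100]])

```text
clock: 13.1
eef_pos: [609.2, 21.5, 126.7]
tcp_rot: [-3.139, -0.0, 1.511]
contact_force: [0.2, 0.2, 0.1]
opening: 0.998
```

```bash
cat >> h.py <<'E'
RNG={"red":[((0,150,100),(7,255,255)),((173,150,100),(180,255,255))],"white":[((0,0,170),(180,40,255))]}
def disc(f,col,lo=None):
    hsv=cv2.cvtColor(f["im"],cv2.COLOR_BGR2HSV); m=0
    for a,b in RNG[col]: m=m|cv2.inRange(hsv,a,b)
    n,l,s,c=cv2.connectedComponentsWithStats(m)
    cand=[i for i in range(1,n) if s[i,4]>150 and abs(c[i][0]-280)<130 and abs(c[i][1]-210)<130]
    out=[]
    for i in cand:
        cs,_=cv2.findContours((l==i).astype(np.uint8),0,2); h=cv2.convexHull(cs[0])
        if len(h)<6: continue
        e=cv2.fitEllipse(h); out.append((s[i,4],e)); 
    return sorted(out,key=lambda o:-o[0])
E
python3 - <<'E'
from h import *
f=snap("wrist","w1.png")
for a,e in disc(f,"red"): print(a,e,ray(f,*e[0],9).round(1))
to(611.5,22.3,12)
E
```

```text
4678 ((288.4460144042969, 197.1088409423828), (92.63020324707031, 94.44416046142578), 83.05614471435547) [615.4  25.6   9. ]
pos [609.3  21.9 127.1] rot [-3.14  -0.     1.512] F [-0.1  0.  -0.3] open 1.002 t 13.2
tool shift mm [  0.5   2.3 115.1]
```

View pics/w1.png

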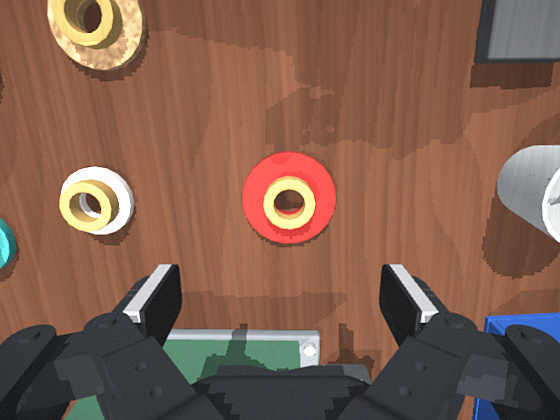

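The red wheel sits at (288,197), with the brass hub at (289,203). I'll grasp it by the hub.

>>> play_rows(moves=[[[0.003,0.0055,0.03],[0,0,0],100],[[0,0,0.03],[0,0,0],80],[[0,0,0.03],[0,0,0],80],[[0,0,0.015],[0,0,0],80],[[0,0,0.01],[0,0,0],80],[[0,0,0.004],[0,0,0],80],[[0,0,0],[0,0,0],60],[[0,0,0],[0,0,0],50],[[0,0,0],[0,0,0],30],[[0,0,0],[0,0,0],30],[[0,0,0],[0,0,0],30],[[0,0,0],[0,0,0],30]], squeeze=60)

```text
clock: 14.35
eef_pos: [616.8, 23.9, 10.5]
tcp_rot: [3.14, -0.0, 1.508]
contact_force: [-1.3, 0.1, 5.7]
opening: 0.433
```

Run:
```python
from h import *
to(528,-201,200)
```

```text
pos [616.8  23.9  10.5] rot [ 3.14  -0.     1.508] F [-1.3  0.1  5.7] open 0.433 t 14.3
tool shift mm [-230.   -74.1 -189.7]
```

>>> play_rows(moves=[[[0,0,-0.02],[0,0,0],30],[[0,0,-0.03],[0,0,0],30],[[0,0,-0.04],[0,0,0],30],[[0,0,-0.04],[0,0,0],30],[[0,0,-0.04],[0,0,0],30],[[0,0,-0.04],[0,0,0],30],[[-0.0383,-0.0123,0],[0,0,0],30],[[-0.0383,-0.0123,0],[0,0,0],30],[[-0.0383,-0.0123,0],[0,0,0],30],[[-0.0383,-0.0123,0],[0,0,0],30],[[-0.0383,-0.0123,0],[0,0,0],30],[[-0.0383,-0.0123,0],[0,0,0],30],[[0,0,0],[0,0,0],30],[[0,0,0],[0,0,0],30]])

```text
clock: 15.75
eef_pos: [527.3, -201.6, 219.5]
tcp_rot: [3.141, -0.0, 1.506]
contact_force: [-0.4, 0.3, -1.9]
opening: 0.437
```

Run:
```python
from h import *
f=snap("wrist","w2.png")
to(528,-201,200)
print(proj(f,[528,-201,126]),proj(f,[528,-201,18]))
```

```text
pos [ 527.7 -200.8  219.3] rot [ 3.141 -0.     1.507] F [ 0.1  0.8 -2. ] open 0.435 t 15.8
tool shift mm [-0.1  0.3 19.3] 
[281.49318252 210.5634875 ] [281.07668557 180.54037213]
```

View pics/w2.png

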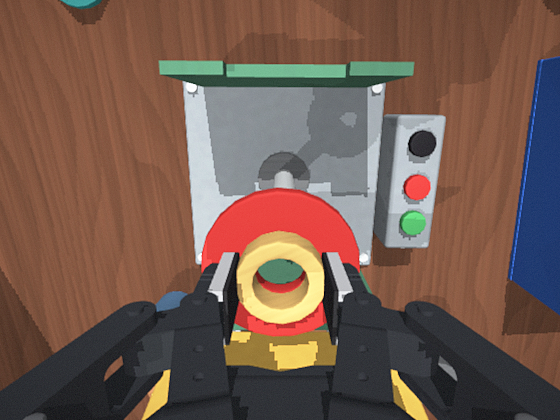

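Post foot and seat disc show at about (284,175), and the held wheel's hub ring at (281,278). I'll compare both with predictions.

Run:
```python
from h import *
f=load("wrist"); p=sense()["eef_pos"]
print(proj(f,p+[0,0,13.5]), ray(f,281,278,p[2]+13.5)-p)
a,e=disc(f,"red")[0]; print(e, ray(f,*e[0],p[2]-1.5)-p)
print("seat",ray(f,284.5,175,18))
for u,v in ((192,88),(377,88),(198,258),(365,258)): print("bolt",ray(f,u,v,14).round(1))
im=f["im"][140:270,230:340]; cv2.imwrite("pics/c.png",cv2.resize(im,None,fx=5,fy=4.6))
t=load("top"); im=t["im"][195:265,315:400]; cv2.imwrite("pics/c2.png",cv2.resize(im,None,fx=9,fy=8.5,interpolation=cv2.INTER_CUBIC))
a=cv2.resize(cv2.imread("pics/c.png"),(400,500)); b=cv2.resize(cv2.imread("pics/c2.png"),(400,500)); cv2.imwrite("pics/cc.png",np.hstack([a,b]))
```

```text
[281.7664316  282.75935483] [-0.17950168  2.25975221 13.5       ]
((279.91552734375, 264.2027587890625), (152.79640197753906, 158.07083129882812), 87.59640502929688) [-0.70093544  1.43477252 -1.5       ]
seat [ 531.90328919 -195.42310867   18.        ]
bolt [ 447.4 -104.7   14. ]
bolt [ 627.  -116.5   14. ]
bolt [ 429.1 -284.1   14. ]
bolt [ 616.3 -296.4   14. ]
```

View pics/cc.png

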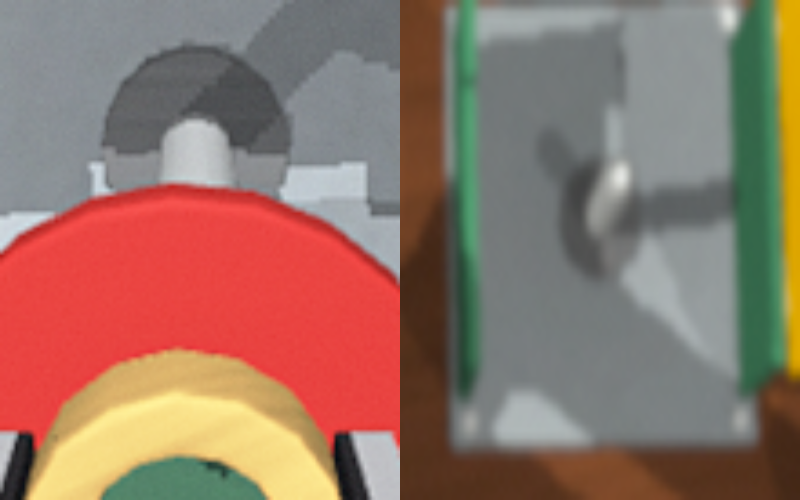

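Run:
```python
from h import *
f=load("wrist"); t=load("top")
for v in (177,178,180.5): print("w seat",ray(f,284.3,v,18).round(1))
print("t seat",ray(t,357.5,225.8,18).round(1),"t tip",ray(t,362.2,218.1,126).round(1))
B=np.array([ray(f,u,v,14) for u,v in ((192,88),(377,88),(198,258),(365,258))]); print(B.mean(0))
```

```text
w seat [ 531.6 -197.5   18. ]
w seat [ 531.5 -198.5   18. ]
w seat [ 531.3 -201.2   18. ]
t seat [ 526.4 -200.6   18. ] t tip [ 531.5 -201.9  126. ]
[ 529.95746776 -200.40922247   14.        ]
```

>>> play_rows(moves=[[[0,0.0035,0.03],[0,0,0],30],[[0,0,0.03],[0,0,0],30],[[0,0,0.02],[0,0,0],30],[[0,0,0],[0,0,0],30],[[0,0,0.005],[0,0,0],30],[[0,0,0.005],[0,0,0],30],[[0,0,0.005],[0,0,0],30],[[0,0,0],[0,0,0],30]])

```text
clock: 16.6
eef_pos: [531.2, -200.8, 123.8]
tcp_rot: [-3.142, -0.0, 1.508]
contact_force: [0.2, -0.0, -1.4]
opening: 0.438
```

>>> play_rows(moves=[[[0,0,0.004],[0,0,0],30],[[0,0,0.004],[0,0,0],30],[[0,0,0],[0,0,0],30]])

```text
clock: 16.9
eef_pos: [531.0, -200.8, 115.4]
tcp_rot: [-3.141, -0.001, 1.508]
contact_force: [1.1, 3.9, -4.4]
opening: 0.434
```

>>> play_rows(moves=[[[0.001,0,0],[0,0,0],30],[[0,0,0],[0,0,0],30],[[0,0,0.004],[0,0,0],30],[[0,0,0.004],[0,0,0],30],[[0,0,0],[0,0,0],30]])

```text
clock: 17.4
eef_pos: [530.9, -200.0, 107.2]
tcp_rot: [-3.141, -0.0, 1.508]
contact_force: [-0.0, 0.1, -3.2]
opening: 0.438
```

Run:
```python
from h import *
to(531,-200,70)
```

```text
pos [ 530.9 -200.   107.2] rot [-3.141 -0.     1.508] F [-0.   0.1 -3.2] open 0.438 t 17.4
tool shift mm [ 0.   0.2 37.2]
```

>>> play_rows(moves=[[[0,0,0.015],[0,0,0],30],[[0,0,0.015],[0,0,0],30],[[0,0,0.01],[0,0,0],30],[[0,0,0.007],[0,0,0],30],[[0,0,0],[0,0,0],30]])

```text
clock: 17.9
eef_pos: [530.5, -199.8, 59.4]
tcp_rot: [-3.139, -0.001, 1.508]
contact_force: [-0.2, -0.5, -2.6]
opening: 0.439
```

>>> play_rows(moves=[[[0,0,0],[0,0,0],65],[[0,0,0],[0,0,0],65],[[0,0,0],[0,0,0],65],[[0,0,0],[0,0,0],65],[[0,0,-0.03],[0,0,0],65],[[0,0,-0.05],[0,0,0],65],[[0,0,-0.05],[0,0,0],65],[[0,0,-0.03],[0,0,0],65],[[0,0,0],[0,0,0],65]])

```text
clock: 18.8
eef_pos: [534.0, -201.1, 226.3]
tcp_rot: [3.133, 0.003, 1.508]
contact_force: [0.1, 1.0, 0.4]
opening: 0.651
```

Run:
```python
from h import *
f=snap("wrist","w3.png"); s=snap("side","s4.png"); t=snap("top","t3.png")
to(487,161,140)
for n,g in (("w",f),):
  for a,e in disc(g,"red"): print(n,a,e,[ray(g,*e[0],z).round(1) for z in (27,59)])
a=cv2.resize(f["im"][60:340,130:430],(400,373)); b=cv2.resize(s["im"][130:270,250:400],(400,373)); cv2.imwrite("pics/d.png",np.hstack([a,b]))
```

```text
pos [ 530.8 -199.9  220.3] rot [-3.141 -0.     1.508] F [ 0.   0.7 -0.8] open 0.65 t 18.9
tool shift mm [357.4 -66.4  80.4] 
w 2470 ((275.8851623535156, 179.2367706298828), (70.99410247802734, 71.87438201904297), 90.89346313476562) [array([ 531., -199.,   27.]), array([ 531.5, -192.4,   59. ])]
w 486 ((404.80120849609375, 185.77806091308594), (23.94529914855957, 25.668657302856445), 70.95751190185547) [array([ 664.1, -214.5,   27. ]), array([ 652.2, -206.5,   59. ])]
```

View pics/d.png

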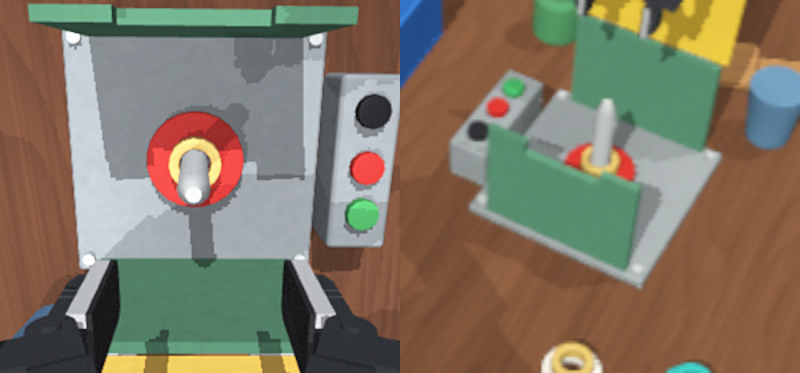

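Red is home on the seat. Cork is next.

>>> play_rows(moves=[[[0.0447,-0.0083,0],[0,0,0],100],[[0.0447,-0.0083,0],[0,0,0],100],[[0.0447,-0.0083,0.01],[0,0,0],100],[[0.0447,-0.0083,0.01],[0,0,0],100],[[0.0447,-0.0083,0.02],[0,0,0],100],[[0.0447,-0.0083,0.02],[0,0,0],100],[[0.0447,-0.0083,0.02],[0,0,0],100],[[0.0447,-0.0083,0.012],[0,0,0],100],[[0,0,0],[0,0,0],100],[[0,0,0],[0,0,0],100]])

```text
clock: 19.95
eef_pos: [486.0, 161.5, 127.1]
tcp_rot: [-3.138, 0.002, 1.511]
contact_force: [0.1, -0.5, 0.1]
opening: 1.002
```

Run:
```python
from h import *
f=snap("wrist","w4.png")
to(487,161,12)
print(proj(f,[487,161,9]))
s=snap("side","s5.png"); t=snap("top","t4.png")
a=cv2.resize(f["im"],(400,300)); cv2.imwrite("pics/e.png",np.hstack([cv2.resize(f["im"][80:330,130:430],(480,400)),cv2.resize(t["im"][200:310,205:310],(320,400))]))
```

```text
pos [486.6 160.7 127.7] rot [-3.139e+00  1.000e-03  1.509e+00] F [ 0.2 -0.7  0.9] open 1.002 t 20.0
tool shift mm [  0.5   0.7 115.7] 
[282.5102782  202.77444605]
```

View pics/e.png

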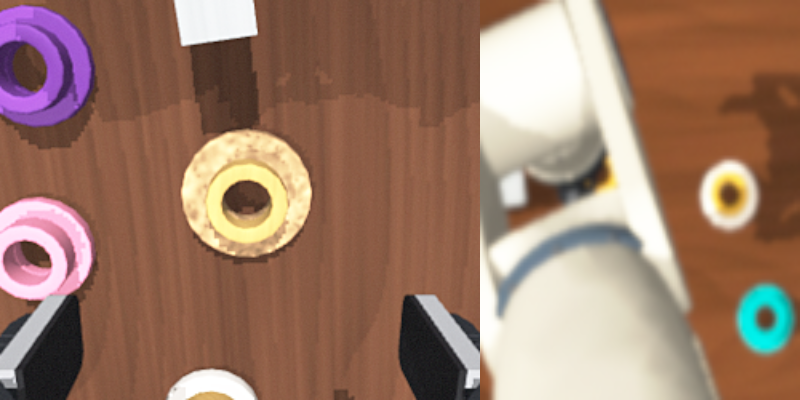

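Cork is centred at (284,200) in the native wrist image, 1–2 mm from where I predicted. Grasping it now.

>>> play_rows(moves=[[[0.0024,0.0012,0.03],[0,0,0],90],[[0,0,0.03],[0,0,0],80],[[0,0,0.03],[0,0,0],80],[[0,0,0.015],[0,0,0],80],[[0,0,0.01],[0,0,0],80],[[0,0,0.002],[0,0,0],80],[[0,0,0],[0,0,0],60],[[0,0,0],[0,0,0],50],[[0,0,0],[0,0,0],30],[[0,0,0],[0,0,0],30],[[0,0,0],[0,0,0],30],[[0,0,0],[0,0,0],30]])

```text
clock: 21.3
eef_pos: [489.6, 163.4, 13.3]
tcp_rot: [3.14, -0.0, 1.508]
contact_force: [-0.6, -2.4, 6.9]
opening: 0.433
```

>>> play_rows(moves=[[[0,0,-0.02],[0,0,0],30],[[0,0,-0.03],[0,0,0],30],[[0,0,-0.04],[0,0,0],30],[[0,0,-0.04],[0,0,0],30],[[0,0,-0.04],[0,0,0],30],[[0,0,-0.04],[0,0,0],30],[[0,0,0],[0,0,0],30]])

```text
clock: 22.0
eef_pos: [491.9, 164.4, 228.0]
tcp_rot: [3.132, -0.004, 1.508]
contact_force: [0.6, 0.9, -1.6]
opening: 0.432
```

Run:
```python
from h import *
f=snap("wrist","w5.png")
to(530.8,-200,220)
p=sense()["eef_pos"]; hsv=cv2.cvtColor(f["im"],cv2.COLOR_BGR2HSV)
print(proj(f,p+[0,0,13.5]))
im=f["im"]; cv2.imwrite("pics/g.png",im[180:380,160:400])
m=cv2.inRange(hsv,(15,70,130),(32,255,255)); n,l,s,c=cv2.connectedComponentsWithStats(m)
for i in range(1,n):
    if s[i,4]>500: print(s[i],c[i])
```

```text
pos [490.5 163.9 225.1] rot [ 3.136e+00 -2.000e-03  1.508e+00] F [ 0.1  0.1 -3.5] open 0.433 t 22.1
tool shift mm [-360.7   63.1    4.6] 
[278.04195367 282.31527683]
[230   0  33  20 527] [245.70588235   8.10815939]
[ 216  200  132  128 9625] [280.87490909 259.90981818]
```

>>> play_rows(moves=[[[-0.045,0.0079,0],[0,0,0],30],[[-0.045,0.0079,0],[0,0,0],30],[[-0.045,0.0079,0],[0,0,0],30],[[-0.045,0.0079,0],[0,0,0],30],[[-0.045,0.0079,0],[0,0,0],30],[[-0.045,0.0079,0],[0,0,0],30],[[-0.045,0.0079,0],[0,0,0],30],[[-0.045,0.0079,0],[0,0,0],30],[[0,0,0],[0,0,0],30],[[0,0,0],[0,0,0],30]])

```text
clock: 23.05
eef_pos: [528.1, -200.5, 220.2]
tcp_rot: [-3.139, -0.001, 1.505]
contact_force: [0.9, 0.4, -2.1]
opening: 0.431
```

Run:
```python
from h import *
f=snap("wrist","w6.png")
to(530.8,-199.3,150)
p=sense()["eef_pos"]; hsv=cv2.cvtColor(f["im"],cv2.COLOR_BGR2HSV)
m=cv2.inRange(hsv,(10,60,100),(32,255,255)); n,l,s,c=cv2.connectedComponentsWithStats(m)
i=1+np.argmax([s[k,4] if 150<c[k][1]<300 else 0 for k in range(1,n)]); cs,_=cv2.findContours((l==i).astype(np.uint8),0,2)
h=cv2.convexHull(cs[0])[:,0]; h=h[h[:,1]<290]; e=cv2.fitEllipse(h); print(s[i],e,ray(f,*e[0],p[2]-4.3)-p)
```

```text
pos [ 528.2 -199.5  220.4] rot [-3.139e+00 -1.000e-03  1.507e+00] F [-0.3 -0.1 -2.6] open 0.425 t 23.1
tool shift mm [ 0.3  2.8 70.4] 
[  213   164   135   164 11064] ((274.8963928222656, 438.79254150390625), (178.03591918945312, 546.7977294921875), 1.7394969463348389) [ -10.39486103 -107.34506417   -4.3       ]
```

>>> play_rows(moves=[[[0.0003,0.0026,0.03],[0,0,0],30],[[0,0,0.03],[0,0,0],30],[[0,0,0.015],[0,0,0],30],[[0,0,0.005],[0,0,0],30],[[0,0,0.005],[0,0,0],30],[[0,0,0.005],[0,0,0],30],[[0,0,0.005],[0,0,0],30],[[0,0,0],[0,0,0],30],[[0,0,0],[0,0,0],30]])

```text
clock: 24.0
eef_pos: [531.7, -199.4, 126.9]
tcp_rot: [-3.141, -0.001, 1.508]
contact_force: [-0.4, 2.8, -3.4]
opening: 0.434
```

>>> play_rows(moves=[[[0,0,0.005],[0,0,0],30],[[0,0,0.005],[0,0,0],30],[[0,0,0.005],[0,0,0],30],[[0,0,0],[0,0,0],30],[[0,0,0],[0,0,0],30]])

```text
clock: 24.5
eef_pos: [531.6, -199.0, 111.4]
tcp_rot: [-3.141, -0.001, 1.507]
contact_force: [0.2, 5.5, -5.2]
opening: 0.434
```

>>> play_rows(moves=[[[0.0013,0,0],[0,0,0],30],[[0,0,0],[0,0,0],30],[[0,0,0.01],[0,0,0],30],[[0,0,0.01],[0,0,0],30],[[0,0,0.01],[0,0,0],30],[[0,0,0.01],[0,0,0],30],[[0,0,0.007],[0,0,0],30],[[0,0,0],[0,0,0],30]])

```text
clock: 25.3
eef_pos: [531.5, -198.5, 63.6]
tcp_rot: [-3.14, -0.0, 1.508]
contact_force: [-0.6, -0.5, -2.8]
opening: 0.43
```

>>> play_rows(moves=[[[0,0,0],[0,0,0],65],[[0,0,0],[0,0,0],65],[[0,0,0],[0,0,0],65],[[0,0,0],[0,0,0],65],[[0,0,-0.03],[0,0,0],65],[[0,0,-0.05],[0,0,0],65],[[0,0,-0.05],[0,0,0],65],[[0,0,-0.03],[0,0,0],65],[[0,0,0],[0,0,0],65],[[0,0,0],[0,0,0],65]])

```text
clock: 26.3
eef_pos: [532.2, -198.6, 225.6]
tcp_rot: [3.14, 0.001, 1.508]
contact_force: [0.1, 0.2, -1.2]
opening: 0.648
```

Run:
```python
from h import *
f=snap("wrist","w7.png"); s=snap("side","s6.png"); t=snap("top","t5.png")
to(461,31,140)
a=f["im"][60:340,130:430]; b=s["im"][120:300,230:430]; cv2.imwrite("pics/i.png",np.hstack([cv2.resize(a,(400,373)),cv2.resize(b,(400,373),interpolation=cv2.INTER_CUBIC)]))
```

```text
pos [ 531.  -198.2  223.3] rot [-3.139e+00 -1.000e-03  1.508e+00] F [-0.4 -0.  -0.6] open 0.65 t 26.4
tool shift mm [224.2 -84.1  83.7]
```

View pics/i.png

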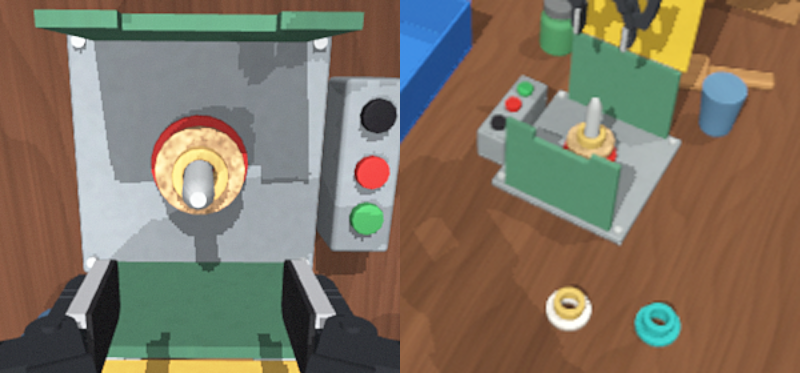

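Cork is down on red. Now the white wheel.

>>> play_rows(moves=[[[0.0373,-0.005,0],[0,0,0],100],[[0.0373,-0.01,0],[0,0,0],100],[[0.0373,-0.015,0],[0,0,0],100],[[0.0373,-0.018,0.02],[0,0,0],100],[[0.0373,-0.018,0.03],[0,0,0],100],[[0.0373,-0.018,0.03],[0,0,0],100],[[0,0,0.015],[0,0,0],100],[[0,0,0],[0,0,0],100],[[0,0,0],[0,0,0],100]])

```text
clock: 27.35
eef_pos: [462.8, 28.3, 130.8]
tcp_rot: [-3.14, 0.0, 1.508]
contact_force: [-0.1, -0.2, 0.1]
opening: 1.0
```

Run:
```python
from h import *
f=snap("wrist","w8.png")
to(461,31,13)
print(proj(f,[461,31,9]))
for a,e in disc(f,"white"): print(a,e,ray(f,*e[0],9).round(1))
```

```text
pos [463.5  28.  131.4] rot [3.142 0.    1.507] F [ 0.1 -0.2 -0.8] open 1.003 t 27.4
tool shift mm [  2.8  -2.6 118.4] 
[278.48342448 198.07123505]
1574 ((277.5189514160156, 196.82772827148438), (67.17799377441406, 68.17481994628906), 90.71575927734375) [460.3  32.1   9. ]
238 ((371.76611328125, 331.2880554199219), (25.30780029296875, 41.998779296875), 114.90070343017578) [537.9 -99.7   9. ]
```

>>> play_rows(moves=[[[0.0036,-0.0033,0.03],[0,0,0],90],[[0,0,0.03],[0,0,0],80],[[0,0,0.03],[0,0,0],80],[[0,0,0.015],[0,0,0],80],[[0,0,0.01],[0,0,0],80],[[0,0,0.005],[0,0,0],80],[[0,0,0],[0,0,0],60],[[0,0,0],[0,0,0],50],[[0,0,0],[0,0,0],30],[[0,0,0],[0,0,0],30],[[0,0,0],[0,0,0],30],[[0,0,0],[0,0,0],30]])

```text
clock: 28.6
eef_pos: [460.7, 32.2, 12.5]
tcp_rot: [3.14, -0.0, 1.508]
contact_force: [-2.0, -0.4, 8.5]
opening: 0.437
```

>>> play_rows(moves=[[[0,0,-0.02],[0,0,0],30],[[0,0,-0.03],[0,0,0],30],[[0,0,-0.04],[0,0,0],30],[[0,0,-0.04],[0,0,0],30],[[0,0,-0.04],[0,0,0],30],[[0,0,-0.04],[0,0,0],30],[[0,0,0],[0,0,0],30],[[0,0,0],[0,0,0],30]])

```text
clock: 29.4
eef_pos: [460.2, 32.3, 222.3]
tcp_rot: [3.139, -0.0, 1.508]
contact_force: [-0.6, 0.4, -1.9]
opening: 0.433
```

Run:
```python
from h import *
to(531,-198.3,220)
```

```text
pos [460.2  32.3 222.3] rot [ 3.139 -0.     1.508] F [-0.6  0.4 -1.9] open 0.433 t 29.4
tool shift mm [-225.7   85.2    2.4]
```

>>> play_rows(moves=[[[-0.0376,0.0142,0],[0,0,0],30],[[-0.0376,0.0142,0],[0,0,0],30],[[-0.0376,0.0142,0],[0,0,0],30],[[-0.0376,0.0142,0],[0,0,0],30],[[-0.0376,0.0142,0],[0,0,0],30],[[-0.0376,0.0142,0],[0,0,0],30],[[0,0,0.03],[0,0,0],30],[[0,0,0.03],[0,0,0],30],[[0,0,0.015],[0,0,0],30],[[0,0,0.005],[0,0,0],30],[[0,0,0.005],[0,0,0],30],[[0,0,0.005],[0,0,0],30],[[0,0,0.005],[0,0,0],30],[[0,0,0],[0,0,0],30],[[0,0,0],[0,0,0],30]])

```text
clock: 30.9
eef_pos: [530.9, -198.3, 126.5]
tcp_rot: [3.141, 0.0, 1.508]
contact_force: [0.2, -0.4, -0.9]
opening: 0.433
```

>>> play_rows(moves=[[[0,0,0.005],[0,0,0],30],[[0,0,0.005],[0,0,0],30],[[0,0,0.005],[0,0,0],30],[[0,0,0],[0,0,0],30],[[0,0,0],[0,0,0],30]])

```text
clock: 31.4
eef_pos: [530.5, -198.2, 110.9]
tcp_rot: [-3.141, -0.0, 1.508]
contact_force: [-0.5, 0.5, -1.4]
opening: 0.431
```

>>> play_rows(moves=[[[0,0,0.01],[0,0,0],30],[[0,0,0.01],[0,0,0],30],[[0,0,0.007],[0,0,0],30],[[0,0,0.003],[0,0,0],30],[[0,0,0],[0,0,0],30],[[0,0,0],[0,0,0],65],[[0,0,0],[0,0,0],65],[[0,0,0],[0,0,0],65],[[0,0,0],[0,0,0],65],[[0,0,-0.03],[0,0,0],65],[[0,0,-0.04],[0,0,0],65],[[0,0,-0.04],[0,0,0],65],[[0,0,-0.04],[0,0,0],65],[[0,0,0],[0,0,0],65],[[0,0,0],[0,0,0],65]])

```text
clock: 32.9
eef_pos: [531.2, -198.5, 232.3]
tcp_rot: [3.139, 0.001, 1.508]
contact_force: [0.4, 0.1, 0.5]
opening: 0.65
```

Run:
```python
from h import *
f=snap("wrist","w9.png"); s=snap("side","s7.png")
to(531,-198.3,220)
a=f["im"][60:340,130:430]; b=s["im"][80:250,240:430]; cv2.imwrite("pics/k.png",np.hstack([cv2.resize(a,(400,373)),cv2.resize(b,(400,373),interpolation=cv2.INTER_CUBIC)]))
for a,e in disc(f,"white"): print(a,e,ray(f,*e[0],75).round(1))
for h in (60,132,200): print(h,(proj(s,[515,-290,134+h])-[240,80])*[400/190,373/170])
```

```text
pos [ 530.  -198.   230.2] rot [-3.14  -0.     1.508] F [ 0.  -0.3  0. ] open 0.647 t 33.0
tool shift mm [-0.2  1.1 10.2] 
8056 ((160.12547302246094, 192.58958435058594), (213.5854034423828, 293.7454528808594), 89.9969482421875) [ 421.7 -193.    75. ]
5140 ((371.16741943359375, 195.20358276367188), (113.2757797241211, 292.01458740234375), 22.117197036743164) [ 614.  -207.8   75. ]
3293 ((406.4205627441406, 165.05746459960938), (46.04788589477539, 206.9956512451172), 6.7538981437683105) [ 645.1 -182.    75. ]
440 ((278.7363586425781, 197.75033569335938), (19.69611167907715, 29.929582595825195), 1.5034080743789673) [ 529.4 -204.8   75. ]
60 [228.46876006 108.07909367]
132 [236.0059832   59.10994304]
200 [243.82784385   8.29150953]
```

View pics/k.png

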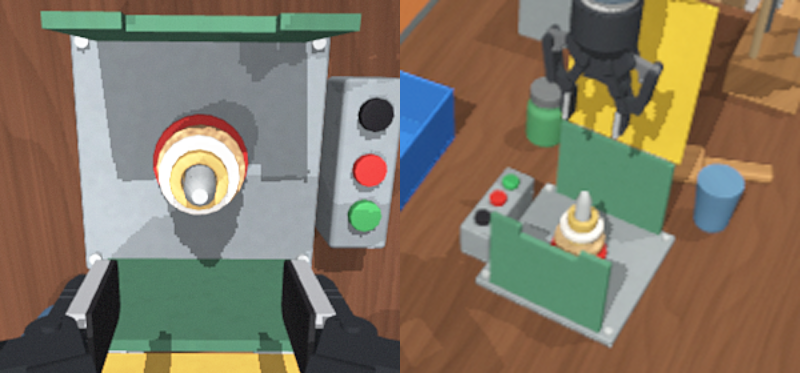

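All three wheels are on the post in order, hubs up and concentric: red, cork, white. To close the cover, I'll cross above its lip with the fingers shut and come down behind it.

>>> play_rows(moves=[[[0,0,-0.035],[0,0,0],30],[[0,0,-0.04],[0,0,0],0],[[0,0,-0.04],[0,0,0],0],[[0,0,-0.04],[0,0,0],0],[[0,0,-0.01],[0,0,0],0],[[-0.035,0,0],[0,0,0],0],[[-0.035,0,0],[0,0,0],0],[[-0.035,0,0],[0,0,0],0],[[-0.035,0,0],[0,0,0],0],[[-0.035,0,0],[0,0,0],0],[[0,0,0],[0,0,0],0],[[0,0,0],[0,0,0],0]])

```text
clock: 34.2
eef_pos: [519.1, -373.1, 393.8]
tcp_rot: [-3.139, -0.002, 1.506]
contact_force: [-0.4, 1.6, 0.1]
opening: -0.001
```

Run:
```python
from h import *
to(519.6,-364,323,1.508)
import math
H=(-98,134); prev=None
for th in np.arange(1.7,-0.001,-0.1):
    r=190; y=H[0]+r*math.cos(th)-6*math.sin(th)-11; z=H[1]+r*math.sin(th)+6*math.cos(th)
    print(round(th,1),round(y,1),round(z,1), "" if prev is None else (round(y-prev[0],1),round(prev[1]-z,1))); prev=(y,z)
```

```text
pos [ 519.1 -373.1  393.8] rot [-3.139e+00 -2.000e-03  1.506e+00] F [-0.4  1.6  0.1] open -0.001 t 34.2
tool shift mm [ 8.9  0.2 70.8] turn z -0.002
1.7 -139.4 321.6 
1.6 -120.5 323.7 (18.9, -2.1)
1.5 -101.5 323.9 (19.0, -0.2)
1.4 -82.6 322.3 (18.9, 1.7)
1.3 -64.0 318.7 (18.7, 3.6)
1.2 -45.7 313.3 (18.2, 5.4)
1.1 -28.2 306.1 (17.6, 7.2)
1.0 -11.4 297.1 (16.8, 8.9)
0.9 4.4 286.6 (15.8, 10.6)
0.8 19.1 274.5 (14.7, 12.1)
0.7 32.5 261.0 (13.4, 13.5)
0.6 44.4 246.2 (12.0, 14.8)
0.5 54.9 230.4 (10.4, 15.9)
0.4 63.7 213.5 (8.8, 16.8)
0.3 70.7 195.9 (7.1, 17.6)
0.2 76.0 177.6 (5.3, 18.3)
0.1 79.5 158.9 (3.4, 18.7)
-0.0 81.0 140.0 (1.5, 18.9)
```

>>> play_rows(moves=[[[0,0,0.03],[0,0,0],0],[[0,0,0.03],[0,0,0],0],[[0,0,0.011],[0,0,0],0],[[0.015,0,0],[0,0,0],0],[[0.015,0,0],[0,0,0],0],[[0.015,0,0],[0,0,0],0],[[0.012,0,0],[0,0,0],0],[[0.012,0,0],[0,0,0],0],[[0.012,0,0],[0,0,0],0],[[0.011,0,0.001],[0,0,0],0],[[0,0,0],[0,0,0],0]])

```text
clock: 35.3
eef_pos: [525.5, -279.6, 324.2]
tcp_rot: [-3.141, -0.001, 1.509]
contact_force: [0.3, -0.1, -0.0]
opening: 0.001
```

Run:
```python
from h import *
f=snap("side","s8.png"); to(525,-281.6,322)
# lip corners predicted
ex=np.array([.998,-.065,0]);ey=np.array([.065,.998,0]);C=np.array([530,-199.5,0])
hsv=cv2.cvtColor(f["im"],cv2.COLOR_BGR2HSV); m=cv2.inRange(hsv,(22,150,90),(35,255,255)); m[:, :200]=0
n,l,s,c=cv2.connectedComponentsWithStats(m); i=1+np.argmax(s[1:,4]); print("yellow box",s[i])
for th in (1.2,1.3,1.4,1.5,1.65):
    P=[proj(f,C+sx*85*ex+ey*(-98+212*np.cos(th))+[0,0,134+212*np.sin(th)]).round(0) for sx in (-1,1)]; print(th,P)
```

```text
pos [ 525.4 -280.3  324.1] rot [-3.141 -0.     1.509] F [ 1.   0.2 -0.3] open 0.003 t 35.4
tool shift mm [-1.3 -0.3  2.1] 
yellow box [ 316   76   66   78 3635]
1.2 [array([374., 111.]), array([307.,  88.])]
1.3 [array([378., 103.]), array([311.,  81.])]
1.4 [array([382.,  97.]), array([316.,  75.])]
1.5 [array([385.,  91.]), array([320.,  70.])]
1.65 [array([390.,  84.]), array([325.,  64.])]
```

The cover is at about 1.4 rad and following the fingers. I'll continue along the closing arc.

>>> play_rows(moves=[[[0.0187,0,0.0036],[0,0,0],0],[[0.0182,0,0.0054],[0,0,0],0],[[0.0176,0,0.0072],[0,0,0],0],[[0.0168,0,0.0089],[0,0,0],0],[[0.0158,0,0.0106],[0,0,0],0],[[0.0147,0,0.0121],[0,0,0],0],[[0.0134,0,0.0135],[0,0,0],0],[[0.012,0,0.0148],[0,0,0],0],[[0.0104,0,0.0159],[0,0,0],0],[[0.0088,0,0.0168],[0,0,0],0],[[0.0071,0,0.0176],[0,0,0],0],[[0.0053,0,0.0183],[0,0,0],0],[[0.0034,0,0.012],[0,0,0],0],[[0,0,0],[0,0,0],0],[[0,0,0],[0,0,0],0]])

```text
clock: 36.85
eef_pos: [535.7, -119.1, 167.4]
tcp_rot: [-3.141, -0.0, 1.508]
contact_force: [1.2, -0.6, 0.7]
opening: 0.002
```

Run:
```python
from h import *
to(535,-119,140.5)
```

```text
pos [ 535.7 -119.1  167.4] rot [-3.141 -0.     1.508] F [ 1.2 -0.6  0.7] open 0.002 t 36.9
tool shift mm [ 0.1 -0.7 26.9]
```

>>> play_rows(moves=[[[0,0,0.008],[0,0,0],0],[[0,0,0.008],[0,0,0],0],[[0,0,0.005],[0,0,0],0],[[0,0,0.003],[0,0,0],0],[[0,0,0.002],[0,0,0],0],[[0,0,0.001],[0,0,0],0],[[0,0,0],[0,0,0],0],[[0,0,0],[0,0,0],0]])

```text
clock: 37.65
eef_pos: [535.8, -119.3, 140.7]
tcp_rot: [3.141, 0.0, 1.508]
contact_force: [-0.7, 0.6, 0.1]
opening: 0.001
```

>>> play_rows(moves=[[[0,0,0.001],[0,0,0],0],[[0,0,0],[0,0,0],0]])

```text
clock: 37.85
eef_pos: [535.9, -119.3, 140.4]
tcp_rot: [3.141, 0.0, 1.508]
contact_force: [-2.8, 0.6, 9.6]
opening: 0.001
```

A 9.6 N reaction at z = 140 mm means the cover is shut. I'll lift clear and check.

>>> play_rows(moves=[[[0,0,-0.02],[0,0,0],0],[[0,0,-0.04],[0,0,0],0],[[0,0,-0.04],[0,0,0],0],[[0,0,-0.04],[0,0,0],0],[[0.03,-0.03,-0.03],[0,0,0],0],[[0.03,-0.03,-0.02],[0,0,0],0],[[0.03,-0.03,0],[0,0,0],0],[[0.03,-0.03,0],[0,0,0],0],[[0,0,0],[0,0,0],0],[[0,0,0],[0,0,0],0],[[0,0,0],[0,0,0],0]])

```text
clock: 38.95
eef_pos: [425.2, 6.5, 328.6]
tcp_rot: [3.141, 0.0, 1.508]
contact_force: [0.3, -0.1, -0.4]
opening: 0.0
```

Run:
```python
from h import *
s=snap("side","s9.png"); t=snap("top","t9.png"); to(0,0,0)
cv2.imwrite("pics/fin.png",np.hstack([cv2.resize(s["im"],(400,300)),cv2.resize(t["im"][100:310,130:430],(400,300))]))
```

```text
pos [425.2   6.3 328.3] rot [-3.141  0.     1.507] F [ 1.  -0.1  0. ] open -0.0 t 39.0
tool shift mm [ -33.4 -423.9  328.3]
```

View pics/fin.png

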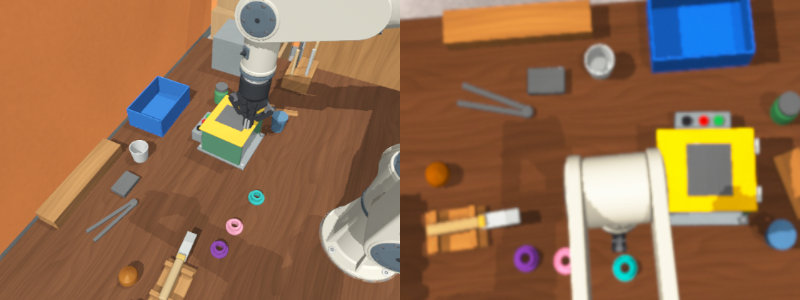

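The cover is level and shut, the tool lies across both bars of its rest, and nothing else has moved. Handing in.

Run:
```python
from h import *
print(sign_off())
```

```text
the job is handed in; nothing more can be done
None
```

The job is done and handed in at about 39 s on the robot's clock; `sign_off()` gave no verdict.

- **Cover opened:** I pried it up with the blade in the notch and pushed it past upright, to about 1.6 rad. The tool then went straight back on its rest.
- **Wheels:** Only three were on the bench: red 76, cork 66 and white 56. I put them on the post in that order, hubs up; red dropped about 30 mm down the post and cork about 7 mm. The purple, pink and teal rings were left alone.
- **Cover closed:** I brought it down along its arc at about 1 rad/s or slower. The fingers met 9.6 N with their tips at 140 mm, the height of the shut cover's top.

**Last checks:**
- A wrist and side picture before closing showed the stack concentric and seated.
- The final top and side pictures showed the cover level, the tool across both bars and the other things in their places.
- The wheels could not be seen once the cover was shut. The final cover angle and tool position were judged by eye, not measured.

**Disagreements:** The top and wrist cameras differed by about 3–4 mm. I relied on the wrist camera and corrected with small force readings while threading red and cork. No check failed.

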